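# Open the caddy's drop front onto its prop leg and stock it with tins

## Task

Get the bottle caddy's drop front ready and stock it: swing the red keeper back clear of the bolt, then draw the barrel bolt fully; then swing the yellow prop leg out to its stop and bring the front panel down to rest level on it as a tray. Put every snack tin that is on the slats into the tray, each resting directly on the tray's floor within its lips, not stacked, and leave the other things on the shelf where they are.

Things in the scene. Friction and masses are not known exactly. Their poses are not given: they have to be found in the camera images.
- caddy: Steel bottle caddy, fixed. Origin on the slats (z = 0) under the hinge line of its front panel, mid-width; +x runs back away from the robot, +y along the front to the latch end, z up. Plinth and side walls: x 0 to 141 mm, |y| up to 173 mm, walls up to z 185 mm.
- caddy_deck (a point): Centre of the steel deck inside the caddy, 75 mm above the slats, 70 mm behind the hinge line. Four fixed bottles (60 mm wide) stand on it: they begin 70 mm behind the hinge line and reach 225 mm above the slats, so just behind the shut panel a strip about 60 mm wide is free.
- latch_plate (a point): Centre of the top of the fixed latch plate at the caddy's +y end, 170 mm above the slats; it spans 16 mm either way in x and 74 mm either way in y (caddy axes) and carries the bolt (two 22 mm tall guide blocks) and the keeper's pin
- keeper (a joint): Angle of the red keeper: about 0 closed (its bar lies along y, end-on behind the bolt's knob, so the bolt cannot be drawn), grows to 1.6 as its free end swings backwards (towards the caddy's +x) about a vertical pin. It needs about 1 N at the tab and stays where it is left. It is well clear from 1.0 on.
- keeper_hinge (a point): The keeper's vertical pin at its bar's underside, 200 mm above the slats; the bar, 12 x 12 mm in section, reaches 75 mm from here.
- keeper_tab (a point): Top centre of the red upright tab (12 mm square, 28 mm tall above the bar, top 240 mm above the slats), 60 mm along the bar from the pin; push it here.
- bolt (a joint): Travel of the sliding barrel bolt in m: about 0 shot (its end lies 25 mm across the front of the panel's +y top corner and holds the panel shut), 0.04 fully drawn, sliding along the caddy's +y. Sliding takes about 3 N and it stays where it is left. The panel is free beyond about 0.028.
- bolt_knob (a point): Top centre of the bolt's black upright knob, 12 mm square, its top 236 mm and the bolt's round bar 181 mm above the slats; the knob stands free above about 195 mm.
- leg (a joint): Angle of the yellow prop leg about its vertical pin: 0 would be folded along the caddy's front (pointing to the caddy's +y), 1.571 is the stop, fully out, pointing straight forward to the caddy's -x. Starts part folded at 0.5 to 0.8. Takes about 1 N at the tip and stays where it is left.
- leg_hinge (a point): Top of the leg's pin, 67 mm above the slats, 56 mm in front of the panel's hinge line.
- leg_tip (a point): Top of the leg's free end, 105 mm from the pin. The leg is an upright plate, 10 mm thick, from 12 to 67 mm above the slats.
- panel (a joint): Angle of the caddy's hinged front panel: 0 upright and shut, grows as its top comes forward and down; 1.57 is level, its underside resting on the prop leg if that is out. Without the leg it drops past level to 1.9. The hinge, 75 mm above the slats, is nearly free (a damped fall): once its top edge is pulled forward past about 0.5 rad it sinks by itself.
- tray (a point): Middle of the panel's inner face, 62.5 mm from the hinge. Own axes: x out of the inner face (up when lowered), y as the caddy's y, z from hinge to free edge. Panel 330 mm wide (y), 125 mm from hinge to free edge (on top, 200 mm up, when shut), 6 mm thick; 10 mm high, 5 mm thick lips on free and side edges of this face. Lowered, its floor is 75 mm up.
- tin1_c (a point): Snack tin, a closed blue box with a brass band, 46 x 66 x 40 mm (its own x, y, z), 0.08 to 0.17 kg; this point is its exact centre. Starts lying flat on the slats (centre 20 mm up) at either side of the caddy. Not every tin is present in every run.
- tin2_c (a point): Snack tin, a closed red box with a brass band, 46 x 66 x 40 mm (its own x, y, z), 0.08 to 0.17 kg; this point is its exact centre. Starts lying flat on the slats (centre 20 mm up) at either side of the caddy. Not every tin is present in every run.
- tin3_c (a point): Snack tin, a closed yellow box with a brass band, 46 x 66 x 40 mm (its own x, y, z), 0.08 to 0.17 kg; this point is its exact centre. Starts lying flat on the slats (centre 20 mm up) at either side of the caddy. Not every tin is present in every run.
- tin4_c (a point): Snack tin, a closed white box with a brass band, 46 x 66 x 40 mm (its own x, y, z), 0.08 to 0.17 kg; this point is its exact centre. Starts lying flat on the slats (centre 20 mm up) at either side of the caddy. Not every tin is present in every run.
- dish: Sage-glazed ceramic peanut dish, 90 mm wide, 30 mm tall; origin at the centre of its underside. A bystander: leave it be.
- napkin_ring: Pewter napkin ring, 50 mm wide, 35 mm tall; origin at the centre of its underside. A bystander: leave it be.
- key_fob: Brass room key fob, 90 x 35 x 7 mm; origin at the centre of its underside. A bystander: leave it be.
- tealight: Green glass tealight holder, 66 mm wide, 55 mm tall; origin at the centre of its underside. A bystander: leave it be.
- coasters: Stack of cork coasters, 92 mm wide, 30 mm tall; origin at the centre of its underside. A bystander: leave it be.
- opener: Flat steel bottle opener, 130 x 30 x 8 mm; origin at the centre of its underside. A bystander: leave it be.
Things that resemble listed ones, but are neither listed nor needed, are in the scene too. Of the things like the part that bears tin2_c, leave any that is purple; of the rest the smaller one is meant.

How it is judged:
By the outcome, as a careful person would: the job done as asked, in the order asked, and still so for the second after the job is handed in, with the robot touching nothing.
Of tin1, tin2, tin3, tin4 only 3 to 4 are there at a start; the rules pass over those that are not, and their reading is None.
At some moment in a run one of tin1, tin2, tin3, tin4 may be knocked a few centimetres aside while the robot is not near it.
Once in a run the grip may slacken for a moment while it holds something.
It also fails if it takes over 192 s, if anything falls off the work surface, if the arm or the gripper's body presses on something with over 40 N, if the wrist force passes 120 N, or if a joint passes its speed limit or range.

## Robot

A 6-joint arm with a two-finger parallel gripper is mounted at the origin on the work surface. World frame = base frame: x ahead of the robot, y to its left, z up, the work surface at z = 0. Lengths are in m, angles in rad, forces in N, time in s.
With the tool pointing down it reaches from about 0.275 to 0.85 m from the base axis. Payload 19 kg.
Tool frame: the origin (TCP) lies between the finger pads; the fingertips stand 14 mm ahead of it and the grasp point (between the pads) lies 5 mm behind it; z points along the fingers, y is the line along which they close (so a half turn about z gives the same grasp; the last joint's range is limited). The gripper opens to 85 mm and grips with 20 to 120 N. Pads are 22 mm wide; open, the fingers measure 114 mm over their backs; the gripper's body (76 mm by 85 mm) begins 54 mm behind the grasp point. The pads swing forward as they close: fully open they stand 13 mm farther back than shut.
Start: joints at [1.139, 0.15, 1.437, -0, 1.554, -0.134], TCP at [0.169, 0.55, 0.245] pointing down, gripper open.
Joint ranges: [-2.8, 2.8], [-0.68, 2.1], [0.12, 2.68], [-1.39, 4.53], [0.16, 2.79], [-2.81, 2.81]. Speed limits (rad/s): [1.89, 1.89, 2.22, 3.01, 3.01, 3.01].

## Interface

Orientations are given as a 3x3 rotation matrix whose columns are the frame's x, y, z axes.
In Python, from bench import bot, eyes gives the robot as it stands. The module is installed in compiled form; this text tells all that it offers.
- The arm moves only by the tool step_arm, never from a script. Its argument "steps" is a list of rows, each a list of 4 numbers: the shift along the world's x, y, z in units of 25 mm (1.0 is 25 mm), then the turn about the world's z in units of 6 degrees (1.0 is 6 degrees). A call has 1 to 20 rows; each row shifts and turns the commanded pose from where the row before left it; what a row does not reach is not made up. A row lasts 1/12 s, in which the tool goes at most 41.7 mm and 7.16 degrees, less where a joint would pass 70% of its speed; a pose out of reach is approached as far as the arm can. A call is refused whole if a number of a shift passes 1 or a number of a turn 1, either way. A call with a gripper value outside its range is refused whole. "fingers" is the opening, from -1 (shut) to 1 (fully open), so that 0 is half open, set as the call begins (left out, the last holds). The fingers move at their own pace and stop on an object; "force" is the grip in N (left out, the last holds). Time passes only in rows, so rows that do not move let the fingers close. It gives the time, the measured TCP pose, the force, the opening and the grip force at its end, in the units of the state.
- bot.sense(): the state, without advancing time (a new reading comes with each control period).
- eyes.capture(name): name is "scene" or "top"; returns a dict with "frame" (420x560x3 uint8, red, green, blue), "K" (3x3 intrinsics, pixels), "rvec" (rotation vector, rad) and "tvec" (3), from world to camera coordinates, as OpenCV has them. Camera axes: x right, y down, z forward; pixel columns grow to the right and rows downward; lengths in m; the calibration is good to about 2 mm. A picture is of the moment at which its call begins. There is no depth.
- bot.hand_in(): hands the job in; it is judged then, once.
The state is a dict: "time_s": time; "qpos": joint angles; "qd": joint speeds; "joint_torque": joint torques, N m; "eef_pos": TCP position; "tool_rot": TCP orientation; "ft_force": force on the tool from outside, world axes, zero at the start; "torque": the same for the moment, N m; "width": finger opening in m; "grip_force": force on a finger pad.
Only numpy, scipy, OpenCV 4.12 (cv2) and the standard library are available. Lean on these libraries where they do the work, as an engineer would, in place of code of your own. Each camera call takes 0.05 s, during which the arm holds its last target. There are 200 camera calls.

## Working session

There is one attempt and no reset: what is moved stays moved. The work goes in short steps, Python scripts to look and compute and a tool call to move; the robot and the scene stay as the last step left them, time stands still between calls to the robot, and variables do not carry over. Pictures are saved under pics/ and viewed, at most 14 in all, crops included, and the job is handed in when it is done.

Besides the shell and the picture viewer there is one more tool, called after "Request:" as name(argument=value, ...), one argument or row to a line, values as JSON. step_arm: Moves the arm, as the interface text tells. Its arguments: {"type":"object","properties":{"steps":{"type":"array"},"fingers":{"type":"number"},"force":{"type":"number"}},"required":["steps"]}

```bash
mkdir -p pics
cat > h.py <<'E'
import numpy as np, cv2
from bench import bot, eyes
def cap(n,f=None):
    c=eyes.capture(n); c['R']=cv2.Rodrigues(np.array(c['rvec'],float))[0]; c['t']=np.array(c['tvec'],float).ravel()
    if f: cv2.imwrite('pics/'+f,c['frame'][:,:,::-1])
    return c
def ray(c,p):
    d=c['R'].T@np.linalg.inv(c['K'])@np.array([p[0],p[1],1.]); return -c['R'].T@c['t'],d
def onz(c,p,z):
    o,d=ray(c,p); return o+d*(z-o[2])/d[2]
def proj(c,P):
    q=c['K']@(c['R']@np.array(P,float)+c['t']); return q[:2]/q[2]
def tri(c1,p1,c2,p2):
    o1,d1=ray(c1,p1);o2,d2=ray(c2,p2)
    s=np.linalg.lstsq(np.c_[d1,-d2],o2-o1,rcond=None)[0]
    a=o1+d1*s[0];b=o2+d2*s[1]; return (a+b)/2,np.linalg.norm(a-b)
E
python3 - <<'E'
from h import *
for n in('scene','top'):
    c=cap(n,n+'0.png'); print(n,-c['R'].T@c['t'],c['K'].tolist(),c['R'].round(2).tolist())
    cv2.imwrite(f'pics/{n}0b.png',cv2.resize(c['frame'][:,:,::-1],(800,600),interpolation=cv2.INTER_CUBIC))
print(bot.sense())
E
```

```text
scene [ 1.17830385 -1.00090712  0.95262672] [[415.78714350220514, 0.0, 268.99135060958014], [0.0, 415.78714350220514, 202.61445696363867], [0.0, 0.0, 1.0]] [[0.83, 0.56, -0.01], [0.29, -0.45, -0.84], [-0.48, 0.69, -0.54]]
top [ 0.39711847 -0.0067192   1.76780539] [[504.5012825350925, 0.0, 285.54715424451194], [0.0, 504.5012825350925, 197.84720910459487], [0.0, 0.0, 1.0]] [[-0.02, -1.0, -0.0], [-1.0, 0.02, -0.06], [0.06, 0.0, -1.0]]
{'time_s': 0.1, 'qpos': array([ 1.13901210e+00,  1.50932069e-01,  1.43792075e+00,  1.29752500e-05,
        1.55376796e+00, -1.33994652e-01]), 'qd': array([-0.00030736, -0.00189405,  0.00092047,  0.00088545, -0.00106704,
       -0.00017869]), 'joint_torque': array([ 5.96372804e-03, -7.14391351e+01, -5.71792960e+01, -1.52176208e-04,
        7.26396553e-03, -5.66153801e-05]), 'eef_pos': array([0.16864445, 0.54952158, 0.24476106]), 'tool_rot': array([[-9.55987279e-01,  2.93407783e-01, -4.42044659e-04],
       [ 2.93408077e-01,  9.55986840e-01, -9.28334855e-04],
       [ 1.50208205e-04, -1.01717579e-03, -9.99999471e-01]]), 'ft_force': array([-0.20926511,  0.20237312,  0.01682245]), 'torque': array([ 0.00263446,  0.06130105, -0.00250714]), 'grip_force': 0.0, 'width': 0.08543722556487467}
```

View pics/scene0b.png

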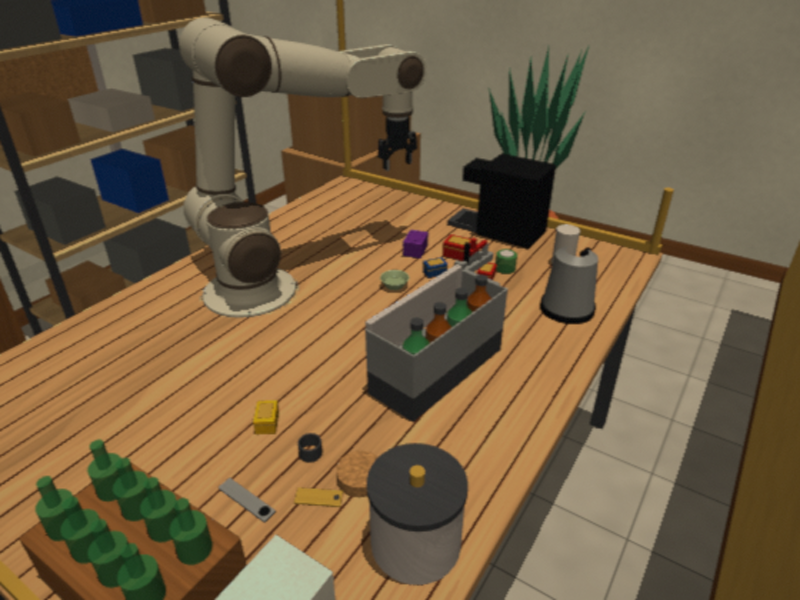

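View pics/top0b.png

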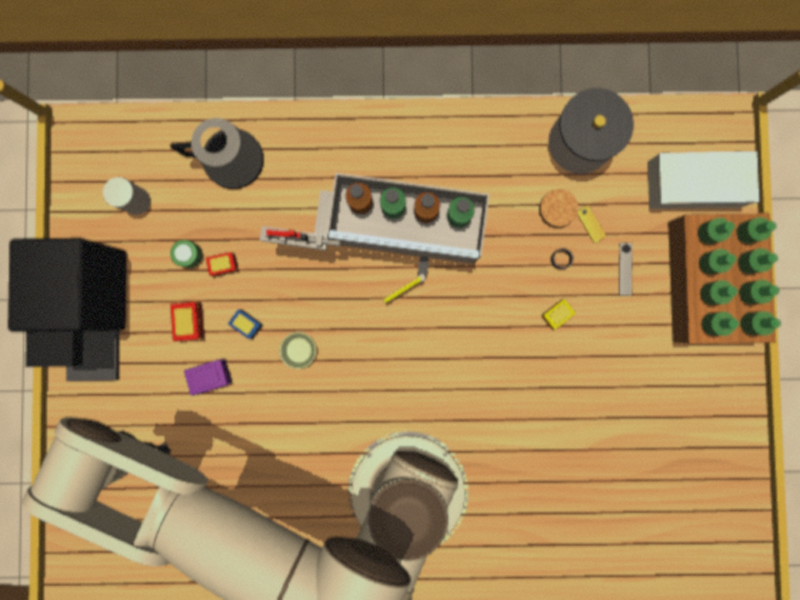

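Top view (800×600 px): the small red tin is at (221,264). Its lookalikes are a larger red one at (186,321) and a purple one at (207,377). The blue tin is at (245,324), the yellow at (560,314), and there is no white tin. The keeper is at about (283,234), the bolt knob at about (318,240) and the leg runs from (421,278) to (388,301). Next I'll take enlarged crops and measure colours.

```bash
cat >> h.py <<'E'
RNG={'red':[((0,150,70),(6,255,255)),((174,150,70),(180,255,255))],'yellow':[((24,140,90),(34,255,255))],'blue':[((100,120,40),(125,255,255))],'purple':[((130,80,40),(160,255,255))]}
def blobs(c,col,amin=12):
    hsv=cv2.cvtColor(c['frame'],cv2.COLOR_RGB2HSV); m=sum(cv2.inRange(hsv,np.array(a),np.array(b)) for a,b in RNG[col]).astype(np.uint8)
    out=[]
    for k in cv2.findContours(m,cv2.RETR_EXTERNAL,cv2.CHAIN_APPROX_NONE)[0]:
        r=cv2.minAreaRect(k); 
        if r[1][0]*r[1][1]>=amin: out.append((r,k))
    return out
E
python3 - <<'E'
from h import *
t=cap('top');s=cap('scene')
cr=t['frame'][115:215,110:350,::-1]; a=cv2.resize(cr,None,fx=3.3,fy=3.3,interpolation=cv2.INTER_CUBIC)
cr=s['frame'][150:300,240:400,::-1]; b=cv2.resize(cr,None,fx=3.8,fy=3.8,interpolation=cv2.INTER_CUBIC)
cv2.imwrite('pics/a.png',a); cv2.imwrite('pics/b.png',b)
for n,c in(('top',t),('scene',s)):
    for col in RNG:
        for r,k in blobs(c,col):
            x=k[:,0,0];y=k[:,0,1]
            print(n,col,np.round(r[0],1),np.round(r[1],1),round(r[2]),'z20',onz(c,r[0],.02)[:2].round(3),'z40',onz(c,r[0],.04)[:2].round(3))
E
```

```text
top red [130.3 224.3] [26.3 20.6] 86 z20 [0.423 0.532] z40 [0.423 0.526]
top red [154.4 184.6] [12.8 19.9] 77 z20 [0.56  0.449] z40 [0.558 0.443]
top red [198.  162.8] [22.3  4.5] 6 z20 [0.634 0.297] z40 [0.631 0.293]
top yellow [169.9 226.5] [11.2  7. ] 37 z20 [0.413 0.395] z40 [0.413 0.391]
top yellow [128.5 225. ] [16.  9.] 90 z20 [0.421 0.538] z40 [0.421 0.532]
top yellow [391.1 219.5] [13.8 19.2] 53 z20 [ 0.425 -0.371] z40 [ 0.425 -0.367]
top yellow [281.2 202.8] [ 3.8 29.3] 59 z20 [0.489 0.009] z40 [0.488 0.009]
top yellow [153.7 184.2] [ 6.5 10.9] 76 z20 [0.561 0.451] z40 [0.559 0.446]
top yellow [412.2 157.1] [25.6  8. ] 68 z20 [ 0.641 -0.45 ] z40 [ 0.639 -0.445]
top blue [177.9 230.1] [ 4.9 11.4] 15 z20 [0.4   0.368] z40 [0.4   0.363]
top purple [144.8 263.5] [18.  29.7] 72 z20 [0.287 0.482] z40 [0.289 0.476]
scene red [341.1 189.7] [ 6.5 13.9] 75 z20 [0.557 0.452] z40 [0.57  0.421]
scene red [316.9 177.2] [13.6  5.8] 14 z20 [0.415 0.493] z40 [0.432 0.461]
scene red [334. 172.] [10. 12.] 90 z20 [0.458 0.58 ] z40 [0.474 0.546]
scene red [317.2 171.2] [13.   7.2] 38 z20 [0.388 0.545] z40 [0.405 0.511]
scene blue [304.6 190.6] [ 4.2 13.2] 86 z20 [0.427 0.36 ] z40 [0.443 0.331]
scene blue [304. 186.] [ 4. 14.] 90 z20 [0.405 0.393] z40 [0.422 0.363]
scene blue [ 91.3 126.1] [45.2 45.1] 74 z20 [-1.003  0.319] z40 [-0.956  0.291]
scene blue [67. 12.] [24. 62.] 90 z20 [-5.257  2.981] z40 [-5.119  2.896]
scene purple [290.5 170. ] [18. 15.] 90 z20 [0.277 0.488] z40 [0.296 0.456]
```

View pics/a.png

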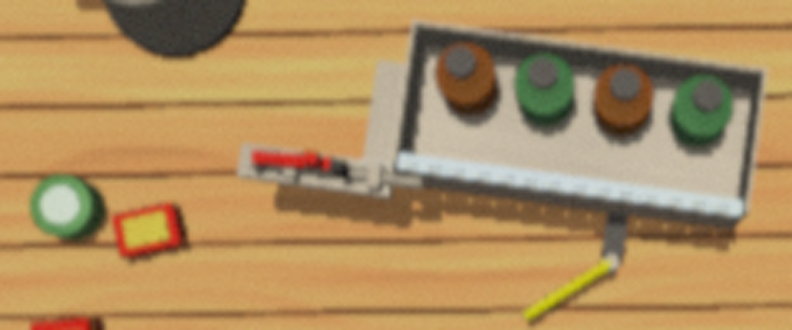

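View pics/b.png

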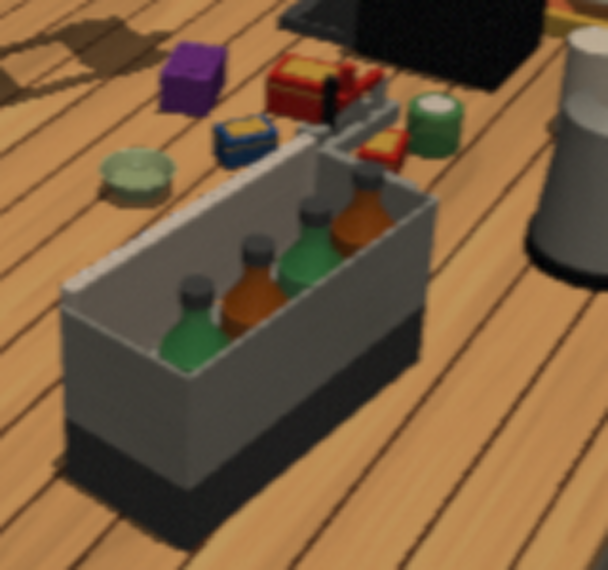

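Scene crop (×3.8): the knob top is at (330,78), the keeper tab top at (347,66), the small red tin's top at (383,144) and the blue tin's top at (247,128). In the top crop (×3.3) the panel's top edge runs (398,162)–(743,208), and the leg from (612,264) to (527,317). The red item nearest the green tealight is the smaller of the two reds, so it is tin2. I'll compute poses now.

Run:
```python
from h import *
t=cap('top');s=cap('scene')
T=lambda x,y:(x/3.3+110-.35,y/3.3+115-.35); S=lambda x,y:(x/3.8+240-.37,y/3.8+150-.37)
# panel strip mask
hsv=cv2.cvtColor(t['frame'],cv2.COLOR_RGB2HSV)
m=cv2.inRange(hsv,np.array((85,8,185)),np.array((125,90,255))); m[:, :225]=0;m[:,342:]=0;m[:155]=0;m[190:]=0
k=cv2.findNonZero(m); r=cv2.minAreaRect(k); print('strip',r,len(k))
A=onz(t,r[0],.2); 
b=cv2.boxPoints(r); b=b[np.argsort(b[:,0])]; L=onz(t,b[:2].mean(0),.2);Rr=onz(t,b[2:].mean(0),.2)
v=(L-Rr)[:2]; print('len',np.linalg.norm(v)); ya=np.arctan2(v[1],v[0])-np.pi/2; print('yaw',ya)
ex=np.array([np.cos(ya),np.sin(ya)]); ey=np.array([-ex[1],ex[0]])
O=A[:2]-.002*ex; print('O',O)
W=lambda p:((np.array(p)[:2]-O)@ex.T if 0 else np.array([(np.array(p)[:2]-O)@ex,(np.array(p)[:2]-O)@ey]).round(4))
np.savez('caddy.npz',O=O,ya=ya)
print('check back corners',W(onz(t,T(415,25),.185)),W(onz(t,T(763,72),.185)))
for n,a,c in(('knob',(334,165),(330,78)),('tab',(313,157),(347,68)),('red',(148,230),(384,145)),('paneledgeL',(398,162),(310,142)),('paneledgeR',(743,208),(70,290))):
    P,e=tri(t,T(*a),s,S(*c)); print(n,P.round(4),'gap',e.round(4),W(P))
print('knob@236',onz(t,T(334,166),.236),W(onz(t,T(334,166),.236)))
r,k=[q for q in blobs(t,'yellow') if 25<max(q[0][1])<35 and q[0][0][0]<300][0]
b=cv2.boxPoints(r);b=b[np.argsort(b[:,0])]
for e in(b[:2].mean(0),b[2:].mean(0)): P=onz(t,e,.067);print('leg end',P.round(4),W(P))
# tins
full=[('red',(154,184)),('blue',(171,226)),('yellow',(391,219))]
sat=(hsv[:,:,1]>165).astype(np.uint8)*255
import sys
for n,(x,y) in full:
    w=np.zeros_like(sat); w[y-16:y+17,x-16:x+17]=255
    cc=cv2.inRange(hsv,np.array((23,140,90)),np.array((34,255,255)))
    cc=cc|cv2.inRange(hsv,np.array((100,120,40)),np.array((125,255,255)))|cv2.inRange(hsv,np.array((0,185,60)),np.array((5,255,255)))|cv2.inRange(hsv,np.array((174,150,60)),np.array((180,255,255)))
    ks=cv2.findContours(cc&w,cv2.RETR_EXTERNAL,cv2.CHAIN_APPROX_NONE)[0]; k=max(ks,key=cv2.contourArea); r=cv2.minAreaRect(k)
    B=np.array([onz(t,p,.04) for p in cv2.boxPoints(r)]); e1=B[1]-B[0];e2=B[2]-B[1]
    l=e1 if np.linalg.norm(e1)>np.linalg.norm(e2) else e2
    print(n,B.mean(0).round(4),np.linalg.norm(e1).round(3),np.linalg.norm(e2).round(3),'long dir deg',np.degrees(np.arctan2(l[1],l[0])).round(1))
for n,a,c in(('blue',(169.9,226.5),S(247,128)),('yellow',(391.1,219.5),(265/800*560,410/600*420))):
    P,e=tri(t,a,s,c); print(n,P.round(4),e.round(4))
```

```text
strip ((282.3758544921875, 170.404541015625), (104.0830078125, 3.846292495727539), 7.815293312072754) 300
len 0.3252458287389807
yaw -0.15335958565792152
O [0.57906672 0.00225916]
check back corners [0.1356 0.1691] [ 0.1361 -0.1683]
knob [0.5958 0.2187 0.2335] gap 0.006 [-0.0165  0.2164]
tab [0.6034 0.2377 0.238 ] gap 0.005 [-0.012   0.2364]
red [0.5584 0.4441 0.0345] gap 0.0021 [-0.0879  0.4335]
paneledgeL [0.6042 0.1646 0.1918] gap 0.0035 [1.000e-04 1.642e-01]
paneledgeR [ 0.5558 -0.1615  0.1979] gap 0.0001 [ 0.002  -0.1654]
knob@236 [0.5971115  0.21994698 0.236     ] [-0.0154  0.2179]
leg end [0.4612 0.0508 0.067 ] [-0.1239  0.03  ]
leg end [ 0.5131 -0.0336  0.067 ] [-0.0597 -0.0455]
red [0.5593 0.446  0.04  ] 0.041 0.024 long dir deg -76.8
blue [0.4132 0.3902 0.04  ] 0.024 0.04 long dir deg -124.3
yellow [ 0.4252 -0.3669  0.04  ] 0.068 0.048 long dir deg -52.5
blue [0.4116 0.39   0.0372] 0.0039
yellow [ 0.4234 -0.3686  0.0374] 0.0044
```

Request:
step_arm(
  steps=[
    [0.9,-0.65,0,0.1],
    [0.9,-0.65,0,0.1],
    [0.9,-0.65,0,0.1],
    [0.9,-0.65,0,0.1],
    [0.9,-0.65,0,0.1],
    [0.9,-0.65,0,0.1],
    [0.9,-0.65,0,0.1],
    [0.9,-0.65,0,0.1],
    [0.9,-0.65,0,0.1],
    [0.9,-0.65,0,0.1],
    [0.9,-0.65,0,0.1],
    [0.9,-0.65,0,0.1],
    [0.9,-0.65,0,0.1],
    [0.9,-0.65,0,0.1],
    [0.9,-0.65,0,0],
    [0.9,-0.65,0,0],
    [0.9,-0.65,0,0],
    [0.9,-0.65,0,0],
    [0,0,0,0],
  ],
  fingers=-1,
  force=40,
)

```text
time_s: 1.88
eef_pos: [0.5768, 0.2542, 0.2444]
tool_rot: [[-0.988, 0.154, -0.0], [0.154, 0.988, -0.001], [-0.0, -0.001, -1.0]]
ft_force: [-0.0, -0.3, -0.3]
width: 0.0002
grip_force: 0.0
```

Request:
step_arm(
  steps=[
    [0,0,-0.45,0],
    [0.2,-0.03,0,0],
    [0.2,-0.03,0,0],
    [0.2,-0.04,0,0.95],
    [0.2,-0.04,0,0.95],
    [0.2,-0.04,0,0.95],
    [0.2,-0.04,0,0.95],
    [0.2,-0.04,0,0.95],
    [0.2,-0.04,0,0.95],
    [0.19,0.06,0,0.95],
    [0.19,0.06,0,0.95],
    [0.19,0.06,0,0.95],
    [0.19,0.06,0,0.95],
    [0.16,0.12,0,0.95],
    [0.16,0.12,0,0.95],
    [0.16,0.12,0,0.95],
    [0.1,0.12,0,0.7],
    [0.1,0.12,0,0.7],
    [0,0,0,0],
  ],
)

```text
time_s: 3.47
eef_pos: [0.6497, 0.2717, 0.234]
tool_rot: [[-0.274, -0.962, 0.0], [-0.962, 0.274, 0.0], [-0.0, -0.0, -1.0]]
ft_force: [0.6, -0.4, -0.9]
width: -0.0001
grip_force: 0.0
```

Run:
```python
from h import *
s=cap('scene');t=cap('top');print(bot.sense()['qpos'])
a=cv2.resize(s['frame'][100:230,270:390,::-1],None,fx=4,fy=4,interpolation=cv2.INTER_CUBIC)
b=cv2.resize(t['frame'][120:250,110:210,::-1],None,fx=4,fy=4,interpolation=cv2.INTER_CUBIC)
cv2.imwrite('pics/k1.png',np.hstack([a[:520],b[:520,:310]]))
```

```text
[ 2.86198368e-01  4.27098236e-01  1.10826272e+00 -2.67953151e-05
  1.60614813e+00 -2.57157763e+00]
```

View pics/k1.png

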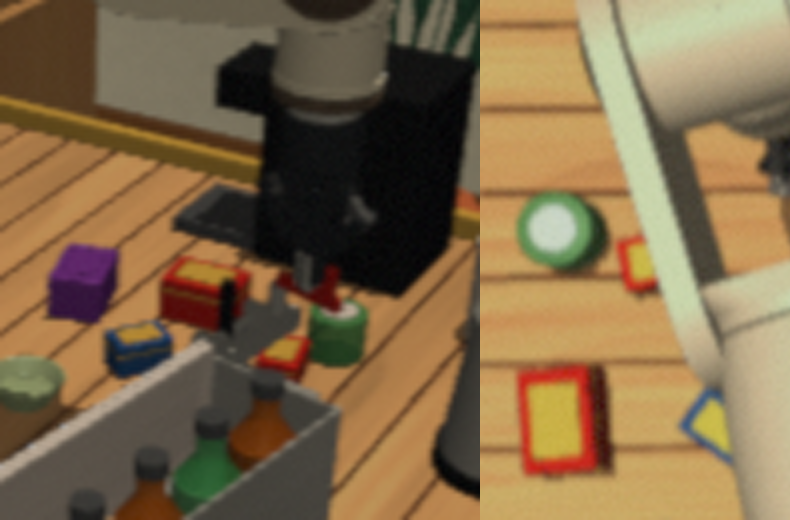

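The keeper is swung back: its tab now shows beyond the finger at about (330,268) in the crop, well off the bolt line, and the knob at (228,300) is clear. Next I move to the −y side of the knob.

Request:
step_arm(
  steps=[
    [0,0,0.6,0],
    [0,0,0.6,0],
    [-0.16,-0.24,0,-0.98],
    [-0.16,-0.24,0,-0.98],
    [-0.16,-0.24,0,-0.98],
    [-0.16,-0.24,0,-0.98],
    [-0.16,-0.24,0,-0.98],
    [-0.16,-0.24,0,-0.98],
    [-0.16,-0.24,0,-0.98],
    [-0.16,-0.24,0,-0.98],
    [-0.17,-0.25,0,-0.98],
    [-0.17,-0.25,0,-0.98],
    [-0.17,-0.25,0,-0.98],
    [-0.17,-0.25,0,-0.98],
    [-0.17,-0.24,0,-0.98],
    [-0.17,-0.24,0,-0.98],
    [0,0,-0.8,0],
    [0,0,-0.75,0],
    [0,0,0,0],
  ],
)

```text
time_s: 5.15
eef_pos: [0.5909, 0.1854, 0.2221]
tool_rot: [[-0.989, 0.15, -0.004], [0.15, 0.989, -0.001], [0.004, -0.001, -1.0]]
ft_force: [-0.3, -0.5, -1.5]
width: -0.0
grip_force: 0.0
```

Run:
```python
from h import *
q=np.load('caddy.npz');O=q['O'];ya=float(q['ya']);ex=np.array([np.cos(ya),np.sin(ya)]);ey=np.array([-ex[1],ex[0]])
W=lambda p:np.round([(p[:2]-O)@ex,(p[:2]-O)@ey],4)
print(W(bot.sense()['eef_pos']))
s=cap('scene')
for r,k in blobs(s,'red',6): print(np.round(r[0],1),np.round(r[1],1),W(onz(s,r[0],.225)))
hsv=cv2.cvtColor(s['frame'],cv2.COLOR_RGB2HSV)
a=cv2.resize(s['frame'][130:220,290:390,::-1],None,fx=6,fy=6,interpolation=cv2.INTER_CUBIC);cv2.imwrite('pics/k2.png',a)
```

```text
[-0.0162  0.1828]
[341.1 189.7] [ 6.5 13.9] [0.0928 0.1465]
[314.5 176.6] [8.2 5.7] [-0.0304  0.1592]
[330. 170.] [2.8 4.2] [-0.0183  0.2364]
[313. 171.] [5.7 2.8] [-0.0603  0.189 ]
[347.  171.5] [11. 14.] [0.0349 0.2679]
```

View pics/k2.png

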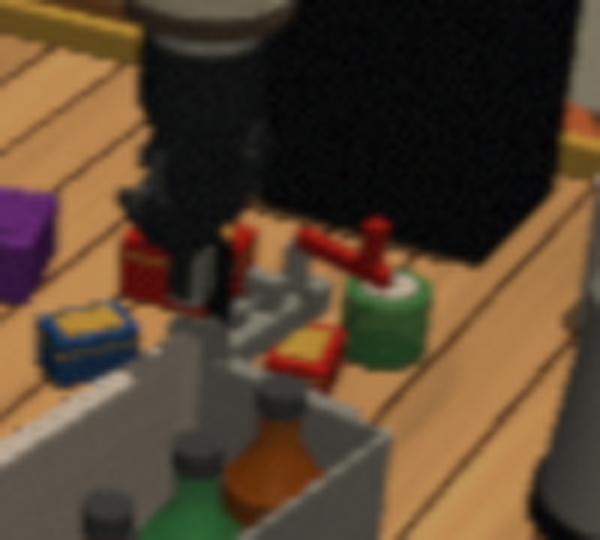

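The crop shows the red keeper swung back, pointing at the tealight with its tab at (376,240). The black knob is at (215,280) with the finger on its −y side. Now I push the bolt.

Request:
step_arm(
  steps=[
    [0.03,0.2,0,0],
    [0.03,0.2,0,0],
    [0.03,0.2,0,0],
    [0.03,0.2,0,0],
    [0.03,0.2,0,0],
    [0.03,0.2,0,0],
    [0.03,0.2,0,0],
    [0.03,0.2,0,0],
    [0.03,0.2,0,0],
    [0,0,0,0],
  ],
)

```text
time_s: 6.03
eef_pos: [0.599, 0.2317, 0.2251]
tool_rot: [[-0.989, 0.147, -0.0], [0.147, 0.989, 0.0], [0.0, 0.0, -1.0]]
ft_force: [-0.1, -0.9, -0.5]
width: 0.0
grip_force: 0.0
```

Request:
step_arm(
  steps=[
    [0.02,0.12,0,0],
    [0.02,0.12,0,0],
    [0,0,0,0],
  ],
)

```text
time_s: 6.28
eef_pos: [0.5998, 0.2359, 0.2251]
tool_rot: [[-0.989, 0.148, -0.001], [0.148, 0.989, -0.002], [0.001, -0.003, -1.0]]
ft_force: [-3.4, -10.4, 3.1]
width: -0.0
grip_force: 5.2
```

Request:
step_arm(
  steps=[
    [0.02,0.12,0,0],
    [0,0,0,0],
    [0,0,0,0],
  ],
)

```text
time_s: 6.53
eef_pos: [0.6, 0.2367, 0.2251]
tool_rot: [[-0.989, 0.15, -0.002], [0.15, 0.989, -0.005], [0.002, -0.006, -1.0]]
ft_force: [-9.1, -28.3, 5.3]
width: -0.0002
grip_force: 14.6
```

Request:
step_arm(
  steps=[
    [0.01,0.08,0,0],
    [0,0,0,0],
  ],
)

```text
time_s: 6.7
eef_pos: [0.6001, 0.2373, 0.2252]
tool_rot: [[-0.989, 0.151, -0.003], [0.151, 0.989, -0.008], [0.002, -0.009, -1.0]]
ft_force: [-12.3, -39.5, 8.6]
width: -0.0002
grip_force: 20.8
```

Run:
```python
from h import *
s=cap('scene')
a=cv2.resize(s['frame'][130:220,290:390,::-1],None,fx=6,fy=6,interpolation=cv2.INTER_CUBIC);cv2.imwrite('pics/k3.png',a)
```

```text
(no output)
```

View pics/k3.png

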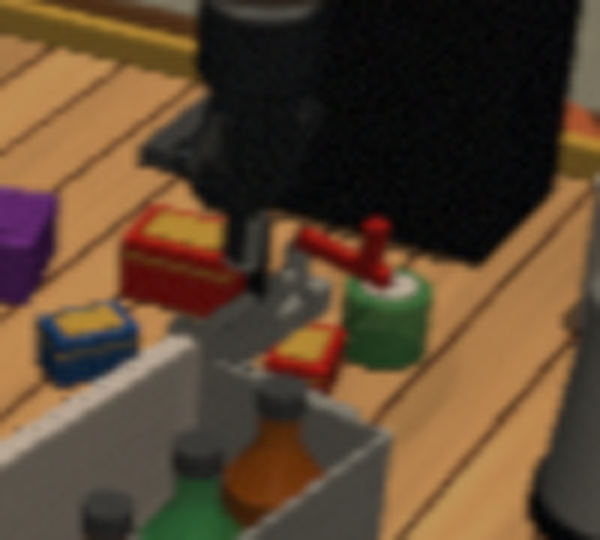

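The knob moved to hard against the stop: about 39 mm of travel, with force rising to 40 N without further motion. The bolt is drawn. Next I back off and go to the leg.

Request:
step_arm(
  steps=[
    [-0.05,-0.4,0,0],
    [-0.05,-0.4,0,0],
    [0,0,0.8,0],
    [0,0,0.8,0],
    [-0.65,-0.95,0,0],
    [-0.65,-0.95,0,0],
    [-0.65,-0.95,0,0],
    [-0.65,-0.95,0,0],
    [-0.65,-0.95,0,0],
    [-0.65,-0.95,0,0],
    [0,-1,0,0],
    [0,0,-0.9,0],
    [0,0,-0.9,0],
    [0,0,-0.9,0],
    [0,0,-0.9,0],
    [0,0,-0.9,0],
    [0,0,-0.9,0],
    [0,0,-0.9,0],
    [0,0,-0.9,0],
    [0,0,0,0],
  ],
)

```text
time_s: 8.42
eef_pos: [0.4987, 0.0543, 0.0815]
tool_rot: [[-0.989, 0.148, -0.005], [0.148, 0.989, 0.001], [0.005, -0.0, -1.0]]
ft_force: [-1.8, 0.1, -1.3]
width: 0.0002
grip_force: 0.0
```

Request:
step_arm(
  steps=[
    [0,0,-0.75,0],
    [0,0,-0.75,0],
    [-0.17,-0.17,0,0],
    [-0.17,-0.17,0,0],
    [-0.19,-0.09,0,0.56],
    [-0.19,-0.09,0,0.56],
    [-0.19,-0.09,0,0.56],
    [-0.19,-0.09,0,0.56],
    [-0.19,-0.09,0,0.56],
    [-0.16,-0.14,0,0.57],
    [-0.16,-0.14,0,0.57],
    [-0.16,-0.14,0,0.57],
    [-0.16,-0.14,0,0.57],
    [-0.16,-0.14,0,0.57],
    [-0.1,-0.16,0,0.52],
    [-0.1,-0.16,0,0.52],
    [-0.1,-0.16,0,0.52],
    [-0.1,-0.16,0,0.52],
    [0,0,0,0],
  ],
)

```text
time_s: 10.0
eef_pos: [0.4387, 0.0001, 0.0496]
tool_rot: [[-0.788, -0.616, 0.002], [-0.616, 0.788, -0.0], [-0.001, -0.002, -1.0]]
ft_force: [0.5, -0.2, 0.7]
width: 0.0001
grip_force: 0.0
```

Request:
step_arm(
  steps=[
    [-0.08,-0.16,0,0.5],
    [-0.02,-0.12,0,0],
    [0,0,0,0],
  ],
)

```text
time_s: 10.25
eef_pos: [0.4363, -0.0066, 0.0487]
tool_rot: [[-0.758, -0.652, 0.001], [-0.652, 0.758, -0.0], [-0.001, -0.001, -1.0]]
ft_force: [-0.1, 0.5, -0.6]
width: -0.0
grip_force: 0.0
```

Request:
step_arm(
  steps=[
    [-0.02,-0.12,0,0],
    [0,0,0,0],
  ],
)

```text
time_s: 10.42
eef_pos: [0.4358, -0.009, 0.0482]
tool_rot: [[-0.757, -0.653, 0.001], [-0.653, 0.757, 0.001], [-0.001, -0.0, -1.0]]
ft_force: [1.1, 5.4, 4.6]
width: 0.0002
grip_force: 2.5
```

Request:
step_arm(
  steps=[
    [-0.02,-0.12,0,0],
    [0,0,0,0],
    [0,0,0,0],
  ],
)

```text
time_s: 10.67
eef_pos: [0.4356, -0.0101, 0.0483]
tool_rot: [[-0.757, -0.653, 0.002], [-0.653, 0.757, 0.004], [-0.004, 0.002, -1.0]]
ft_force: [3.9, 26.8, 6.5]
width: -0.0002
grip_force: 14.0
```

Request:
step_arm(
  steps=[
    [-0.02,-0.12,0,0],
    [0,0,0,0],
    [0,0,0,0],
  ],
)

```text
time_s: 10.92
eef_pos: [0.4354, -0.0111, 0.0483]
tool_rot: [[-0.757, -0.653, 0.003], [-0.653, 0.757, 0.008], [-0.007, 0.004, -1.0]]
ft_force: [10.1, 52.9, 6.6]
width: -0.0003
grip_force: 26.9
```

Request:
step_arm(
  steps=[
    [0.1,0.6,0,0],
    [0,0,0.95,0],
    [0,0,0.95,0],
    [0,0,0.95,0],
    [0,0,0.95,0],
    [0,0,0.95,0],
    [0,0,0.95,0],
    [0,0,0.95,0],
    [0,0,0.95,0],
    [0,0,0.95,-0.9],
    [0.8,-0.03,0,-0.9],
    [0.8,-0.03,0,-0.9],
    [0.8,-0.03,0,-0.9],
    [0.8,-0.03,0,-0.9],
    [0.8,-0.03,0,-0.9],
    [0.8,-0.03,0,-0.9],
    [0.8,-0.03,0,-0.9],
    [0.8,-0.03,0,-0.9],
    [0.8,-0.06,0,-0.2],
    [0,0,0,0],
  ],
)

```text
time_s: 12.58
eef_pos: [0.6192, -0.008, 0.2605]
tool_rot: [[-0.987, 0.158, -0.001], [0.158, 0.987, -0.0], [0.001, -0.0, -1.0]]
ft_force: [-0.7, -0.0, 0.1]
width: 0.0003
grip_force: 0.0
```

Run:
```python
from h import *
q=np.load('caddy.npz');O=q['O'];ya=float(q['ya']);ex=np.array([np.cos(ya),np.sin(ya)]);ey=np.array([-ex[1],ex[0]])
W=lambda p:np.round([(p[:2]-O)@ex,(p[:2]-O)@ey],4)
s=cap('scene')
print(W(bot.sense()['eef_pos']),bot.sense()['eef_pos'])
a=cv2.resize(s['frame'][130:300,230:400,::-1],None,fx=3.5,fy=3.5,interpolation=cv2.INTER_CUBIC);cv2.imwrite('pics/k4.png',a)
```

```text
[ 0.0399 -0.004 ] [ 0.61789286 -0.0077854   0.26057865]
```

View pics/k4.png

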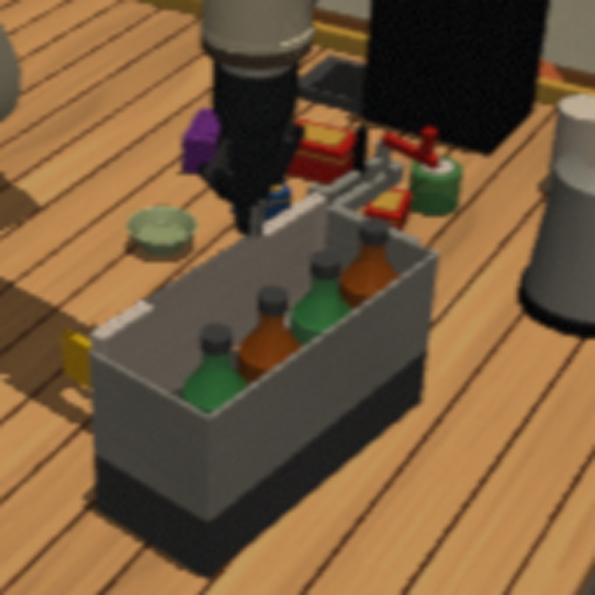

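The yellow leg shows out at (75,360), the drawn knob at (360,150), and the hand hangs over the strip behind the panel. I'll descend and pull the panel forward.

Request:
step_arm(
  steps=[
    [0,0,-0.75,0],
    [0,0,-0.75,0],
    [0,0,-0.75,0],
    [0,0,-0.75,0],
    [0,0,0,0],
    [-0.3,0.045,0,0],
    [-0.3,0.045,0,0],
    [-0.3,0.045,0,0],
    [-0.3,0.045,0,0],
    [0,0,0,0],
  ],
)

```text
time_s: 13.47
eef_pos: [0.5858, -0.0028, 0.1877]
tool_rot: [[-0.988, 0.155, 0.001], [0.155, 0.988, -0.0], [-0.001, -0.0, -1.0]]
ft_force: [-0.2, -0.2, -0.4]
width: 0.0001
grip_force: 0.0
```

Request:
step_arm(
  steps=[
    [-0.3,0.045,0,0],
    [-0.3,0.045,0,0],
    [-0.3,0.045,0,0],
    [-0.3,0.045,0,0],
    [-0.3,0.045,0,0],
    [-0.3,0.045,0,0],
    [-0.3,0.045,0,0],
    [-0.3,0.045,0,0],
    [-0.3,0.045,0,0],
    [-0.3,0.045,0,0],
    [0,0,0,0],
    [0,0,0,0],
    [0,0,0.7,0],
    [0,0,0.7,0],
    [0,0,0.7,0],
    [0,0,0.7,0],
    [0,0,0,0],
    [0,0,0,0],
  ],
)

```text
time_s: 14.97
eef_pos: [0.5125, 0.0081, 0.257]
tool_rot: [[-0.988, 0.155, 0.001], [0.155, 0.988, -0.0], [-0.001, -0.0, -1.0]]
ft_force: [-0.5, -0.2, -0.6]
width: 0.0002
grip_force: 0.0
```

Run:
```python
from h import *
print(bot.sense()['eef_pos'])
s=cap('scene');t=cap('top')
a=cv2.resize(s['frame'][130:300,230:370,::-1],None,fx=3.5,fy=3.5,interpolation=cv2.INTER_CUBIC)
b=t['frame'][110:300,100:410,::-1]; b=cv2.resize(b,(310,190));
c=np.zeros((595,800,3),np.uint8);c[:,:490]=a;c[:190,490:800]=b;cv2.imwrite('pics/k5.png',c)
```

```text
[0.51250544 0.00806715 0.2570216 ]
```

View pics/k5.png

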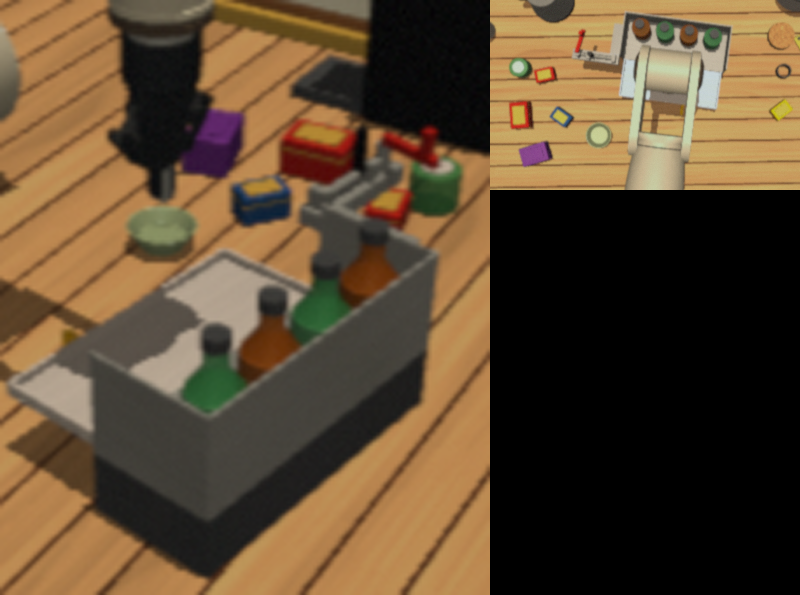

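The tray is down: its outline runs (12,385)–(228,252) in the crop, looks level, and yellow shows underneath. In the top inset the yellow tin is unmoved. I'll fetch it now.

Request:
step_arm(
  steps=[
    [-0.2,-0.9,0,-0.45],
    [-0.2,-0.9,0,-0.45],
    [-0.2,-0.9,0,-0.45],
    [-0.2,-0.9,0,-0.45],
    [-0.2,-0.9,0,-0.45],
    [-0.2,-0.9,0,-0.45],
    [-0.2,-0.9,0,-0.45],
    [-0.2,-0.9,0,-0.45],
    [-0.2,-0.9,-0.2,-0.45],
    [-0.2,-0.9,-0.5,-0.45],
    [-0.2,-0.9,-0.5,-0.45],
    [-0.2,-0.9,-0.5,-0.45],
    [-0.2,-0.9,-0.5,-0.45],
    [-0.2,-0.9,-0.5,-0.45],
    [-0.2,-0.9,-0.5,-0.45],
    [-0.2,-0.9,-0.5,-0.45],
    [-0.2,-0.5,-0.5,0],
    [0,0,0,0],
  ],
  fingers=1,
)

```text
time_s: 16.57
eef_pos: [0.4252, -0.3654, 0.1479]
tool_rot: [[-0.614, 0.789, -0.003], [0.789, 0.614, 0.003], [0.005, -0.001, -1.0]]
ft_force: [-0.1, 0.4, -0.6]
width: 0.0854
grip_force: 0.0
```

```bash
cat >> h.py <<'E'
def tin(t,xy):
    hsv=cv2.cvtColor(t['frame'],cv2.COLOR_RGB2HSV); x,y=xy; w=np.zeros(hsv.shape[:2],np.uint8); w[max(y-16,0):y+17,max(x-16,0):x+17]=255
    cc=cv2.inRange(hsv,np.array((23,140,90)),np.array((34,255,255)))|cv2.inRange(hsv,np.array((100,90,40)),np.array((125,255,255)))|cv2.inRange(hsv,np.array((0,175,60)),np.array((6,255,255)))|cv2.inRange(hsv,np.array((174,150,60)),np.array((180,255,255)))
    k=np.vstack([k for k in cv2.findContours(cc&w,cv2.RETR_EXTERNAL,cv2.CHAIN_APPROX_NONE)[0] if len(k)>5]); r=cv2.minAreaRect(k)
    B=np.array([onz(t,p,.04) for p in cv2.boxPoints(r)]); e=[B[1]-B[0],B[2]-B[1]]; e.sort(key=np.linalg.norm)
    return B.mean(0),[np.linalg.norm(v) for v in e],np.degrees(np.arctan2(e[0][1],e[0][0]))%180,cc
E
python3 - <<'E'
from h import *
t=cap('top');s=cap('scene')
for n,p in(('Y',(391,219)),('R',(154,184)),('B',(171,226))):
    try: r=tin(t,p);print(n,r[0].round(4),np.round(r[1],3),'short-axis deg',r[2].round(1))
    except Exception as e: print(n,e)
S=lambda x,y:(x/3.5+230-.36,y/3.5+130-.36)
a=cv2.resize(t['frame'][140:250,220:420,::-1],None,fx=4,fy=4,interpolation=cv2.INTER_CUBIC);cv2.imwrite('pics/k6.png',a)
for p in((228,252),(12,384)): print(onz(s,S(*p),.085))
E
```

```text
Y need at least one array to concatenate
R [0.5577 0.4433 0.04  ] [0.045 0.068] short-axis deg 12.8
B [0.4144 0.3858 0.04  ] [0.04  0.063] short-axis deg 140.9
[0.48918272 0.17256253 0.085     ]
[ 0.43641376 -0.14573336  0.085     ]
```

View pics/k6.png

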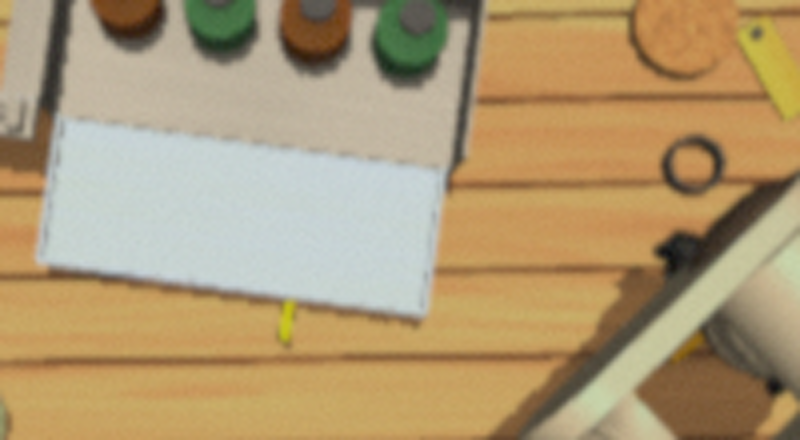

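The top crop shows the tray flat, with free-edge corners at (38,265) and (425,320) and the leg tip poking out at (286,322). Next I grasp the yellow tin.

Request:
step_arm(
  steps=[
    [0,-0.06,-0.84,0],
    [0,0,-0.84,0],
    [0,0,-0.84,0],
    [0,0,-0.84,0],
    [0,0,-0.84,0],
    [0,0,-0.84,0],
    [0,0,0,0],
  ],
)

```text
time_s: 17.25
eef_pos: [0.4264, -0.3636, 0.0226]
tool_rot: [[-0.616, 0.788, -0.003], [0.788, 0.616, 0.003], [0.004, -0.0, -1.0]]
ft_force: [-1.3, 0.5, -1.1]
width: 0.0855
grip_force: 0.0
```

Request:
step_arm(
  steps=[
    [0,0,0,0],
    [0,0,0,0],
    [0,0,0,0],
    [0,0,0,0],
    [0,0,0,0],
    [0,0,0,0],
    [0,0,0,0],
  ],
  fingers=-1,
  force=50,
)

```text
time_s: 17.83
eef_pos: [0.4277, -0.3663, 0.0273]
tool_rot: [[-0.614, 0.789, 0.002], [0.789, 0.614, -0.002], [-0.002, 0.0, -1.0]]
ft_force: [-0.9, 2.5, 8.6]
width: 0.0448
grip_force: 51.4
```

Run:
```python
from h import *
t=cap('top');s=cap('scene')
T=lambda x,y:(x/4+220-.37,y/4+140-.37); S=lambda x,y:(x/3.5+230-.36,y/3.5+130-.36)
for a,b in(((38,263),(228,252)),((425,318),(12,384))):
    P,e=tri(t,T(*a),s,S(*b));print(P.round(4),e.round(4),onz(t,T(*a),.085).round(4))
print(onz(t,T(62,118),.085).round(4),onz(t,T(446,168),.085).round(4))
```

```text
[0.4813 0.1838 0.0761] 0.0021 [0.48   0.1822 0.085 ]
[ 0.4298 -0.1397  0.0783] 0.002 [ 0.4289 -0.1398  0.085 ]
[0.6014 0.161  0.085 ] [ 0.5541 -0.16    0.085 ]
```

Request:
step_arm(
  steps=[
    [0,0,0.5,0],
    [0,0,0.8,0],
    [0,0,0.8,0],
    [0,0,0.8,0],
    [0,0,0.8,0],
    [0,0,0.8,0],
    [0,0,0.8,0],
    [0,0,0.2,0],
    [0,0,0,0],
  ],
)

```text
time_s: 18.68
eef_pos: [0.4274, -0.3663, 0.1654]
tool_rot: [[-0.614, 0.789, 0.002], [0.789, 0.614, -0.003], [-0.004, 0.0, -1.0]]
ft_force: [0.6, 0.8, -1.3]
width: 0.0454
grip_force: 51.5
```

Request:
step_arm(
  steps=[
    [0.22,0.8,0,0.52],
    [0.22,0.8,0,0.52],
    [0.22,0.8,0,0.52],
    [0.22,0.8,0,0.52],
    [0.22,0.8,0,0.52],
    [0.22,0.8,0,0.52],
    [0.22,0.8,0,0.52],
    [0.22,0.8,0,0.52],
    [0.22,0.8,0,0.52],
    [0.22,0.8,0,0.52],
    [0.22,0.8,0,0.52],
    [0.22,0.8,0,0.52],
    [0.22,0.8,0,0.52],
    [0.22,0.8,0,0.52],
    [0,0,0,0],
    [0,0,0,0],
  ],
)

```text
time_s: 20.02
eef_pos: [0.5037, -0.085, 0.1622]
tool_rot: [[-0.989, 0.145, -0.001], [0.145, 0.989, 0.0], [0.001, 0.0, -1.0]]
ft_force: [0.3, -0.2, -0.7]
width: 0.0452
grip_force: 51.5
```

Run:
```python
from h import *
t=cap('top');s=cap('scene');print(bot.sense()['eef_pos'],bot.sense()['width'])
a=cv2.resize(s['frame'][130:300,220:380,::-1],None,fx=3.5,fy=3.5,interpolation=cv2.INTER_CUBIC);cv2.imwrite('pics/k7.png',a)
for n,p in(('R',(154,184)),('B',(171,226))):
    r=tin(t,p);print(n,r[0].round(4),np.round(r[1],3),'short-axis deg',r[2].round(1))
```

```text
[ 0.50362282 -0.08615208  0.16244795] 0.04517405208832696
R [0.558  0.4426 0.04  ] [0.044 0.066] short-axis deg 12.8
B [0.4144 0.3858 0.04  ] [0.04  0.063] short-axis deg 140.9
```

View pics/k7.png

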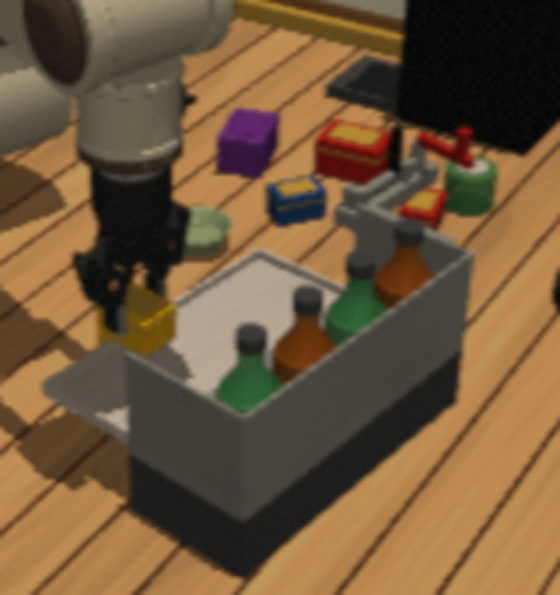

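The yellow tin is held over the tray at (137,320) in the crop. I lower it slowly.

Request:
step_arm(
  steps=[
    [0,0.08,-0.4,0],
    [0,0,-0.4,0],
    [0,0,-0.4,0],
    [0,0,-0.4,0],
    [0,0,-0.4,0],
    [0,0,-0.2,0],
    [0,0,0,0],
    [0,0,0,0],
  ],
)

```text
time_s: 20.78
eef_pos: [0.5039, -0.0839, 0.1078]
tool_rot: [[-0.989, 0.147, -0.0], [0.147, 0.989, 0.0], [0.0, -0.0, -1.0]]
ft_force: [0.2, -0.9, -0.6]
width: 0.0449
grip_force: 51.5
```

Request:
step_arm(
  steps=[
    [0,0,-0.1,0],
    [0,0,0,0],
  ],
)

```text
time_s: 20.95
eef_pos: [0.5041, -0.0839, 0.1056]
tool_rot: [[-0.989, 0.146, 0.0], [0.146, 0.989, -0.0], [-0.0, -0.0, -1.0]]
ft_force: [0.1, 0.5, -0.8]
width: 0.0451
grip_force: 51.5
```

Request:
step_arm(
  steps=[
    [0,0,-0.08,0],
    [0,0,0,0],
  ],
)

```text
time_s: 21.12
eef_pos: [0.504, -0.0838, 0.1035]
tool_rot: [[-0.989, 0.146, 0.0], [0.146, 0.989, -0.0], [-0.0, -0.0, -1.0]]
ft_force: [-0.3, 0.0, -1.1]
width: 0.0448
grip_force: 51.5
```

Request:
step_arm(
  steps=[
    [0,0,-0.08,0],
    [0,0,0,0],
  ],
)

```text
time_s: 21.28
eef_pos: [0.5041, -0.0839, 0.1019]
tool_rot: [[-0.989, 0.146, 0.001], [0.146, 0.989, -0.0], [-0.001, -0.0, -1.0]]
ft_force: [-3.0, 1.4, 4.9]
width: 0.0453
grip_force: 52.4
```

Request:
step_arm(
  steps=[
    [0,0,0,0],
    [0,0,0,0],
    [0,0,0,0],
    [0,0,0.3,0],
    [0,0,0.9,0],
    [0,0,0.9,0],
    [0,0,0.9,0],
    [0,0,0.9,0],
    [0,0,0,0],
  ],
  fingers=1,
)

```text
time_s: 22.03
eef_pos: [0.5053, -0.0842, 0.2039]
tool_rot: [[-0.989, 0.146, 0.006], [0.146, 0.989, -0.002], [-0.006, -0.001, -1.0]]
ft_force: [0.6, -0.3, 0.5]
width: 0.0855
grip_force: 0.0
```

Request:
step_arm(
  steps=[
    [-0.18,0.94,0,0.5],
    [-0.18,0.94,0,0.5],
    [-0.18,0.94,0,0.5],
    [-0.18,0.94,0,0.5],
    [-0.18,0.94,0,0.5],
    [-0.18,0.94,0,0.5],
    [-0.18,0.94,0,0.5],
    [-0.18,0.94,0,0.5],
    [-0.18,0.94,0,0.5],
    [-0.18,0.94,0,0.5],
    [-0.18,0.94,0,0.5],
    [-0.18,0.94,0,0.5],
    [-0.18,0.94,0,0.5],
    [-0.18,0.94,0,0.5],
    [-0.18,0.94,0,0.5],
    [-0.18,0.94,0,0.5],
    [-0.18,0.94,0,0.5],
    [-0.18,0.94,0,0.5],
    [-0.18,0.94,0,0.6],
    [0,0,0,0],
  ],
)

```text
time_s: 23.7
eef_pos: [0.4175, 0.3657, 0.199]
tool_rot: [[-0.649, -0.761, -0.0], [-0.761, 0.649, 0.001], [-0.0, 0.001, -1.0]]
ft_force: [0.2, -0.0, -0.1]
width: 0.0852
grip_force: 0.0
```

Run:
```python
from h import *
t=cap('top');s=cap('scene')
cv2.imwrite('pics/t8.png',t['frame'][:,:,::-1])
a=cv2.resize(t['frame'][140:290,120:360,::-1],(640,400),interpolation=cv2.INTER_CUBIC)
b=cv2.resize(s['frame'][150:210,270:350,::-1],(260,195),interpolation=cv2.INTER_CUBIC)
a[:195,380:]=b
cv2.imwrite('pics/k8.png',a)
c=cap('scene')
for col in('blue','yellow'):
    for n,i in(('top',t),('scene',s)):
        for r,k in blobs(i,col): print(col,n,np.round(r[0],1),np.round(r[1],1),onz(i,r[0],.04).round(4))
try:
    r=tin(t,(391,219))
    print('still yellow?',r[:3])
except Exception as e: print('no yellow at old place')
```

```text
blue scene [304. 191.] [ 4. 14.] [0.4428 0.3265 0.04  ]
blue scene [304. 186.] [ 4. 14.] [0.4218 0.3628 0.04  ]
blue scene [ 91.3 126.1] [45.2 45.1] [-0.9559  0.291   0.04  ]
blue scene [67. 12.] [24. 62.] [-5.1193  2.8958  0.04  ]
yellow top [291.5 220. ] [ 3. 10.] [ 0.4287 -0.0257  0.04  ]
yellow top [308.2 196.3] [12.6 19.2] [ 0.5089 -0.0844  0.04  ]
yellow top [162.4 173. ] [ 6.9 11.4] [0.5975 0.416  0.04  ]
yellow top [412.4 157.3] [25.1  8. ] [ 0.6378 -0.4461  0.04  ]
no yellow at old place
```

View pics/k8.png

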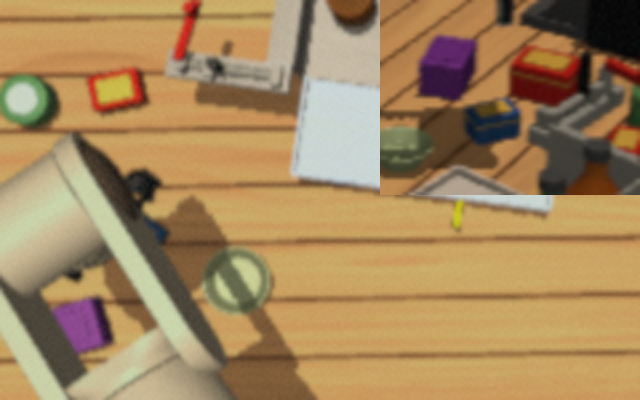

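The top crop shows the yellow tin placed in the tray (mask at top px (308,196)). The small red tin at (117,90) in the crop has been knocked to about (0.597,0.416). The blue tin is unchanged in the scene view at (304,186), so I grasp it.

Request:
step_arm(
  steps=[
    [-0.18,0.93,0,0.5],
    [0,0,0,0],
    [0,0,-0.86,0],
    [0,0,-0.86,0],
    [0,0,-0.86,0],
    [0,0,-0.86,0],
    [0,0,-0.86,0],
    [0,0,-0.86,0],
    [0,0,-0.86,0],
    [0,0,-0.86,0],
    [0,0,0,0],
  ],
)

```text
time_s: 24.77
eef_pos: [0.4128, 0.3838, 0.0235]
tool_rot: [[-0.615, -0.789, -0.004], [-0.789, 0.615, -0.003], [0.005, 0.001, -1.0]]
ft_force: [-0.7, -0.5, -0.9]
width: 0.0855
grip_force: 0.0
```

Request:
step_arm(
  steps=[
    [0,0,0,0],
    [0,0,0,0],
    [0,0,0,0],
    [0,0,0,0],
    [0,0,0,0],
    [0,0,0,0],
    [0,0,0,0],
  ],
  fingers=-1,
  force=50,
)

```text
time_s: 25.35
eef_pos: [0.4148, 0.3863, 0.0288]
tool_rot: [[-0.613, -0.79, 0.002], [-0.79, 0.613, 0.001], [-0.002, -0.001, -1.0]]
ft_force: [-0.3, -1.9, 6.8]
width: 0.0454
grip_force: 51.6
```

Request:
step_arm(
  steps=[
    [0,0,0.5,0],
    [0,0,0.8,0],
    [0,0,0.8,0],
    [0,0,0.8,0],
    [0,0,0.8,0],
    [0,0,0.8,0],
    [0,0,0.8,0],
    [0,0,0.2,0],
    [0,0,0,0],
  ],
)

```text
time_s: 26.1
eef_pos: [0.4145, 0.3863, 0.167]
tool_rot: [[-0.613, -0.79, 0.003], [-0.79, 0.613, 0.002], [-0.004, -0.001, -1.0]]
ft_force: [0.5, -0.9, -0.0]
width: 0.0453
grip_force: 51.4
```

Request:
step_arm(
  steps=[
    [0.25,-0.88,0,-0.6],
    [0.25,-0.88,0,-0.6],
    [0.25,-0.88,0,-0.6],
    [0.25,-0.88,0,-0.6],
    [0.25,-0.88,0,-0.6],
    [0.25,-0.88,0,-0.6],
    [0.25,-0.88,0,-0.6],
    [0.25,-0.88,0,-0.6],
    [0.25,-0.88,0,-0.6],
    [0.25,-0.88,0,-0.6],
    [0.25,-0.88,0,-0.6],
    [0.25,-0.88,0,-0.6],
    [0.25,-0.88,0,-0.6],
    [0.25,-0.88,0,-0.6],
    [0.25,-0.88,0,-0.6],
    [0.25,-0.88,0,-0.6],
    [0.2,-0.88,0,-0.6],
    [0,0,0,0],
    [0,0,0,0],
  ],
)

```text
time_s: 27.68
eef_pos: [0.5186, 0.0111, 0.1635]
tool_rot: [[-0.987, 0.158, -0.002], [0.158, 0.987, 0.0], [0.002, -0.0, -1.0]]
ft_force: [-0.3, 0.2, -1.0]
width: 0.0451
grip_force: 51.5
```

Request:
step_arm(
  steps=[
    [0,0,-0.4,0],
    [0,0,-0.4,0],
    [0,0,-0.4,0],
    [0,0,-0.4,0],
    [0,0,-0.4,0],
    [0,0,-0.2,0],
    [0,0,-0.1,0],
    [0,0,0,0],
    [0,0,0,0],
  ],
)

```text
time_s: 28.43
eef_pos: [0.5191, 0.0119, 0.1072]
tool_rot: [[-0.988, 0.157, 0.0], [0.157, 0.988, -0.0], [-0.0, -0.0, -1.0]]
ft_force: [-0.2, 0.2, -1.5]
width: 0.045
grip_force: 51.5
```

Request:
step_arm(
  steps=[
    [0,0,-0.08,0],
    [0,0,0,0],
  ],
)

```text
time_s: 28.6
eef_pos: [0.5191, 0.0119, 0.1051]
tool_rot: [[-0.988, 0.157, 0.0], [0.157, 0.988, -0.0], [-0.0, -0.0, -1.0]]
ft_force: [-0.6, -0.0, -0.8]
width: 0.0453
grip_force: 51.5
```

Request:
step_arm(
  steps=[
    [0,0,-0.08,0],
    [0,0,0,0],
  ],
)

```text
time_s: 28.77
eef_pos: [0.5192, 0.0119, 0.1033]
tool_rot: [[-0.988, 0.157, 0.001], [0.157, 0.988, -0.0], [-0.001, -0.0, -1.0]]
ft_force: [0.1, 0.3, 2.7]
width: 0.0451
grip_force: 52.0
```

Request:
step_arm(
  steps=[
    [0,0,-0.07,0],
    [0,0,0,0],
  ],
)

```text
time_s: 28.93
eef_pos: [0.5192, 0.0119, 0.1029]
tool_rot: [[-0.988, 0.157, 0.001], [0.157, 0.988, -0.0], [-0.001, -0.0, -1.0]]
ft_force: [-11.5, 1.3, 21.4]
width: 0.0451
grip_force: 54.4
```

Request:
step_arm(
  steps=[
    [0,0,0,0],
    [0,0,0,0],
    [0,0,0,0],
    [0,0,0.3,0],
    [0,0,0.9,0],
    [0,0,0.9,0],
    [0,0,0.9,0],
    [0,0,0.9,0],
    [0,0,0.9,0],
    [0,0,0.9,0],
    [0,0,0.9,0],
    [0,0,0.9,0],
    [0,0,0.9,0],
    [0,0,0,0],
  ],
  fingers=1,
)

```text
time_s: 30.1
eef_pos: [0.5197, 0.0118, 0.3161]
tool_rot: [[-0.988, 0.157, 0.006], [0.157, 0.988, -0.001], [-0.006, 0.0, -1.0]]
ft_force: [1.3, -0.6, 0.7]
width: 0.0857
grip_force: 0.0
```

Run:
```python
from h import *
print(bot.sense()['eef_pos'])
t=cap('top');s=cap('scene')
for r,k in blobs(t,'red')+blobs(t,'yellow'): print(np.round(r[0],1),np.round(r[1],1),onz(t,r[0],.04).round(4))
r=tin(t,(162,173));print(r[0].round(4),np.round(r[1],3),r[2].round(1))
for r,k in blobs(s,'red',6)+blobs(s,'yellow',6): print('s',np.round(r[0],1),np.round(r[1],1),onz(s,r[0],.04).round(4))
print('expect in scene', proj(s,[*onz(t,(162.4,173),.04)[:2],.04]))
```

```text
[0.51969175 0.01183735 0.31610206]
[130.4 224.5] [26.5 20.6] [0.4223 0.5257 0.04  ]
[163.2 173.3] [13.5 19. ] [0.5966 0.4134 0.04  ]
[189.3 150.4] [ 4.6 22.1] [0.6743 0.3232 0.04  ]
[128.1 224.6] [15.2  9.3] [0.4221 0.5335 0.04  ]
[310.9 196.9] [ 7.2 18.7] [ 0.5067 -0.0935  0.04  ]
[162.4 173. ] [ 6.9 11.4] [0.5975 0.416  0.04  ]
[412.9 156.8] [25.5  8. ] [ 0.6397 -0.4479  0.04  ]
[0.5966 0.4134 0.04  ] [0.047 0.065] 11.1
s [349.9 194.2] [3.7 7.8] [0.6167 0.4079 0.04  ]
s [319.6 177.7] [18.7  6.4] [0.4433 0.464  0.04  ]
s [348.2 169.3] [16.1 10. ] [0.5167 0.605  0.04  ]
s [320.8 170.1] [19.7  7.8] [0.414  0.5306 0.04  ]
expect in scene [346.55213808 192.04783612]
```

Request:
step_arm(
  steps=[
    [0.17,0.9,0,-0.65],
    [0.17,0.9,0,-0.65],
    [0.17,0.9,0,-0.65],
    [0.17,0.9,0,-0.65],
    [0.17,0.9,0,-0.65],
    [0.17,0.9,0,-0.65],
    [0.17,0.9,0,-0.65],
    [0.17,0.9,0,-0.65],
    [0.17,0.9,0,-0.65],
    [0.17,0.9,0,-0.65],
    [0.17,0.9,0,-0.65],
    [0.17,0.9,0,-0.65],
    [0.17,0.9,0,-0.65],
    [0.17,0.9,0,-0.65],
    [0.17,0.9,0,-0.65],
    [0.17,0.9,0,-0.65],
    [0.17,0.9,0,-0.65],
    [0.17,0.9,0,-0.65],
    [0,0,0,0],
    [0,0,0,0],
  ],
)

```text
time_s: 31.87
eef_pos: [0.5952, 0.4178, 0.3093]
tool_rot: [[-0.189, 0.982, -0.002], [0.982, 0.189, -0.001], [-0.001, -0.003, -1.0]]
ft_force: [-1.0, -1.2, -0.7]
width: 0.0855
grip_force: 0.0
```

Run:
```python
from h import *
s=cap('scene')
for r,k in blobs(s,'red',6): print('s',np.round(r[0],1),np.round(r[1],1))
t=cap('top')
hsv=cv2.cvtColor(t['frame'],cv2.COLOR_RGB2HSV)
for col in('yellow','blue'):
    for r,k in blobs(t,col): print(col,np.round(r[0],1),np.round(r[1],1),onz(t,r[0],.115).round(4))
```

```text
s [349.9 194.1] [3.7 7.8]
s [348.2 169.3] [16.1 10. ]
s [320.2 173.5] [19.7 14.8]
yellow [291.5 220. ] [ 3. 10.] [ 0.4273 -0.0249  0.115 ]
yellow [308.3 196.3] [12.6 19.2] [ 0.5041 -0.0812  0.115 ]
yellow [279.1 192.3] [ 7.2 11.5] [0.5188 0.0144 0.115 ]
yellow [412.7 156.9] [25.5  8.5] [ 0.6288 -0.4281  0.115 ]
```

Request:
step_arm(
  steps=[
    [0.07,-0.1,-0.87,0],
    [0,0,-0.87,0],
    [0,0,-0.87,0],
    [0,0,-0.87,0],
    [0,0,-0.87,0],
    [0,0,-0.87,0],
    [0,0,-0.87,0],
    [0,0,-0.87,0],
    [0,0,-0.87,0],
    [0,0,-0.87,0],
    [0,0,-0.87,0],
    [0,0,-0.87,0],
    [0,0,-0.87,0],
    [0,0,0,0],
  ],
)

```text
time_s: 33.13
eef_pos: [0.5955, 0.4123, 0.0241]
tool_rot: [[-0.187, 0.982, -0.005], [0.982, 0.187, -0.003], [-0.002, -0.006, -1.0]]
ft_force: [-0.2, -0.4, -1.1]
width: 0.0857
grip_force: 0.0
```

Request:
step_arm(
  steps=[
    [0,0,0,0],
    [0,0,0,0],
    [0,0,0,0],
    [0,0,0,0],
    [0,0,0,0],
    [0,0,0,0],
    [0,0,0,0],
  ],
  fingers=-1,
  force=50,
)

```text
time_s: 33.72
eef_pos: [0.598, 0.4147, 0.0307]
tool_rot: [[-0.187, 0.982, 0.002], [0.982, 0.187, 0.001], [0.001, 0.003, -1.0]]
ft_force: [-0.3, -1.3, 6.6]
width: 0.0452
grip_force: 52.1
```

Request:
step_arm(
  steps=[
    [0,0,0.5,0],
    [0,0,0.9,0],
    [0,0,0.9,0],
    [0,0,0.9,0],
    [0,0,0.9,0],
    [0,0,0.9,0],
    [0,0,0.9,0],
    [0,0,0.9,0],
    [0,0,0.9,0],
    [0,0,0.9,0],
    [0,0,0.9,0],
    [0,0,0.9,0],
    [0,0,0.9,0],
    [0,0,0,0],
  ],
)

```text
time_s: 34.88
eef_pos: [0.5973, 0.4145, 0.318]
tool_rot: [[-0.187, 0.982, 0.007], [0.982, 0.187, 0.004], [0.002, 0.007, -1.0]]
ft_force: [-0.0, -0.3, -0.5]
width: 0.045
grip_force: 51.5
```

Request:
step_arm(
  steps=[
    [-0.18,-0.88,0,0.84],
    [-0.18,-0.88,0,0.84],
    [-0.18,-0.88,0,0.84],
    [-0.18,-0.88,0,0.84],
    [-0.18,-0.88,0,0.84],
    [-0.18,-0.88,0,0.84],
    [-0.18,-0.88,0,0.84],
    [-0.18,-0.88,0,0.84],
    [-0.18,-0.88,0,0.84],
    [-0.18,-0.88,0,0.84],
    [-0.18,-0.88,0,0.84],
    [-0.18,-0.88,0,0.84],
    [-0.18,-0.88,0,0.84],
    [-0.2,-0.88,0,0.84],
    [0,0,0,0],
    [0,0,0,0],
  ],
)

```text
time_s: 36.22
eef_pos: [0.5333, 0.1056, 0.312]
tool_rot: [[-0.988, 0.153, 0.001], [0.153, 0.988, 0.0], [-0.001, 0.0, -1.0]]
ft_force: [-0.1, -0.5, -1.2]
width: 0.045
grip_force: 51.6
```

Request:
step_arm(
  steps=[
    [0,0,-0.7,0],
    [0,0,-0.7,0],
    [0,0,-0.7,0],
    [0,0,-0.7,0],
    [0,0,-0.7,0],
    [0,0,-0.7,0],
    [0,0,-0.7,0],
    [0,0,-0.7,0],
    [0,0,-0.7,0],
    [0,0,-0.7,0],
    [0,0,-0.5,0],
    [0,0,-0.4,0],
    [0,0,-0.2,0],
    [0,0,0,0],
    [0,0,0,0],
  ],
)

```text
time_s: 37.47
eef_pos: [0.534, 0.1066, 0.1091]
tool_rot: [[-0.989, 0.151, 0.0], [0.151, 0.989, -0.0], [-0.0, 0.0, -1.0]]
ft_force: [0.1, 0.5, -0.9]
width: 0.0452
grip_force: 51.7
```

Request:
step_arm(
  steps=[
    [0,0,-0.08,0],
    [0,0,0,0],
  ],
)

```text
time_s: 37.63
eef_pos: [0.534, 0.1065, 0.107]
tool_rot: [[-0.989, 0.151, 0.001], [0.151, 0.989, -0.0], [-0.001, 0.0, -1.0]]
ft_force: [-1.4, 0.5, -0.8]
width: 0.0451
grip_force: 51.7
```

Request:
step_arm(
  steps=[
    [0,0,-0.08,0],
    [0,0,0,0],
  ],
)

```text
time_s: 37.8
eef_pos: [0.534, 0.1064, 0.105]
tool_rot: [[-0.989, 0.151, 0.001], [0.151, 0.989, -0.0], [-0.001, 0.0, -1.0]]
ft_force: [0.2, -0.1, 4.8]
width: 0.0451
grip_force: 52.5
```

Request:
step_arm(
  steps=[
    [0,0,-0.07,0],
    [0,0,0,0],
  ],
)

```text
time_s: 37.97
eef_pos: [0.5341, 0.1065, 0.1046]
tool_rot: [[-0.989, 0.151, 0.002], [0.151, 0.989, -0.0], [-0.002, 0.0, -1.0]]
ft_force: [-10.0, -0.1, 20.5]
width: 0.0447
grip_force: 54.3
```

Contact on the tray floor. I release, raise and move aside for a final look.

Request:
step_arm(
  steps=[
    [0,0,0,0],
    [0,0,0,0],
    [0,0,0,0],
    [0,0,0.3,0],
    [0,0,0.9,0],
    [0,0,0.9,0],
    [0,0,0.9,0],
    [0,0,0.9,0],
    [0,0,0.9,0],
    [0,0,0.9,0],
    [0,0,0.9,0],
    [0,0,0.9,0],
    [0,0,0,0],
  ],
  fingers=1,
)

```text
time_s: 39.05
eef_pos: [0.5346, 0.1065, 0.2953]
tool_rot: [[-0.989, 0.151, 0.006], [0.151, 0.989, 0.0], [-0.006, 0.001, -1.0]]
ft_force: [1.0, 0.3, 1.2]
width: 0.0855
grip_force: 0.0
```

Request:
step_arm(
  steps=[
    [-0.4,0.9,0,0],
    [-0.4,0.9,0,0],
    [-0.4,0.9,0,0],
    [-0.4,0.9,0,0],
    [-0.4,0.9,0,0],
    [-0.4,0.9,0,0],
    [-0.4,0.9,0,0],
    [-0.4,0.9,0,0],
    [-0.4,0.9,0,0],
    [-0.4,0.9,0,0],
    [-0.4,0.9,0,0],
    [-0.4,0.9,0,0],
    [-0.4,0.9,0,0],
    [-0.4,0.9,0,0],
    [0,0,0,0],
    [0,0,0,0],
  ],
)

```text
time_s: 40.38
eef_pos: [0.3931, 0.4221, 0.2901]
tool_rot: [[-0.989, 0.149, -0.0], [0.149, 0.989, -0.0], [0.0, -0.001, -1.0]]
ft_force: [-0.5, -0.3, -0.4]
width: 0.0854
grip_force: 0.0
```

Run:
```python
from h import *
print(bot.sense()['eef_pos'])
t=cap('top');s=cap('scene')
a=cv2.resize(t['frame'][110:290,110:430,::-1],(800,450),interpolation=cv2.INTER_CUBIC)
b=cv2.resize(s['frame'][140:260,230:350,::-1],(240,240),interpolation=cv2.INTER_CUBIC)
a[210:450,560:]=b
cv2.imwrite('pics/k9.png',a)
```

```text
[0.39308022 0.42214159 0.29011608]
```

View pics/k9.png

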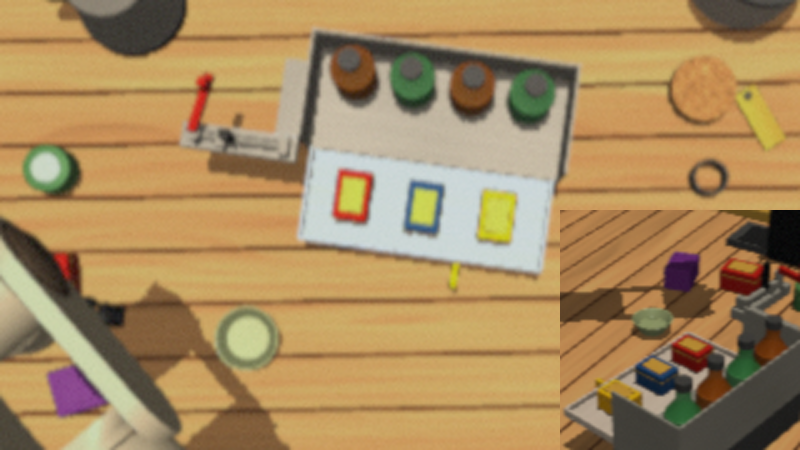

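The red tin (352,196), blue tin (424,207) and yellow tin (497,216) all stand flat in the tray. The leg is out at (455,276), the keeper is back at (202,100), the bolt is drawn with its knob at (228,138), and the bystanders are unmoved. No white tin is present, so I hand in.

```bash
python3 -c "
from bench import bot
print(bot.hand_in())"
```

```text
the job is handed in; nothing more can be done
None
```

The job is handed in: keeper swung back, bolt drawn, leg out to its stop, panel level as a tray, with the blue, red and yellow tins resting flat on its floor (no white tin was present) and everything else left in place.

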